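# Close a vacuum manifold on its locating pins and press the seal

## Task

Get the vacuum manifold ready for the pump: lift the white waste trough that stands beside the manifold (not the spare one by the tip box at the far left) into the base so that it stands level on the two narrow rails in the chamber, and let go of it. Then pick up the cover, bring it over the base from the front and slide its rear edge back under the hold-down bar until it drops over both locating pins hidden beneath it, and press it down firmly, without hammering, until the rubber seal all round is squeezed in. Finish while still holding the cover pressed down with the gripper, as one does until the vacuum takes over; leave the other things on the bench where they are.

Things in the scene. Friction and masses are not known exactly. Their poses are not given: they have to be found in the camera images.
- base: Manifold base, fixed to the bench: open aluminium box 148 (x) x 192 (y) mm, rim 56 mm high. Origin: centre of its underside; x points from the front (gauge, vent knob, hose barb, standing out up to 30 mm below the rim) to the rear, z up. Chamber inside: x -46 to +58, y -80 to +80, floor z 10 mm. Beside the seated trough a finger has 27 mm of room in x: open only a little there.
- hold_bar (a point): Middle of the lower front edge of the hold-down bar, base x 63, z 75.5 mm. The bar overhangs the rear rim over its whole width, x 63 to 87 mm, top 84 mm (screws 89 mm), on a back plate whose front face is at x 77 mm. So the cover cannot come straight down; it is slid in under the bar from the front.
- trough_seat (a point): Where the middle of the trough's underside belongs: 6 mm behind the base's centre, z 23 mm, on two rails 6 mm wide that run along base x at y +42 and -42 mm, 13 mm above the chamber floor. Lugs 5 mm high on the rails, their inner faces 32 mm before and behind this point, leave the trough (long side along base y) 7 mm of play each way. Axes as the base.
- cover_seat (a point): Where the middle of the cover's underside belongs when it has dropped on the pins and lies on the unsqueezed seal: above the base's centre, z 60 mm (56 mm when pressed right down to the rim). Axes as the base.
- pin_left (a point): Tip of the left locating pin, on the front rim at base x -62, y +82, z 64.5 mm: steel, 8 mm thick, coned tip, 8.5 mm above the rim and 4.5 mm above the seal. The cover's slot goes over it.
- pin_right (a point): Tip of the right locating pin, the same at base x -62, y -82 mm. The cover's round socket goes over it.
- seal (a joint): How far the black rubber seal frame in the rim is squeezed, in m: 0 free (its top 4 mm above the rim), 0.004 when the cover meets the rim. It starts to give at 5 N and takes 3 N more for each mm; the cover's weight carries part of that.
- cover: Manifold cover: loose white plate 148 (x) x 192 (y) x 16 mm, outline as the base, about 0.45 kg, two rows of ports up to 12 mm high on top, lying right way up. Origin: centre of its flat underside; z up, x to its rear, where the last 12 mm are a tongue 7 mm thick that goes under the bar (4 mm clear while the cover rides level on the pin tips, underside at z 64.5; 3 mm from the back plate at home).
- socket_left (a point): Mouth of the slot in the cover's underside, 11.5 (x) x 17.5 (y) mm, 12.5 mm deep, at cover x -62, y +82 mm. Not seen from above.
- socket_right (a point): Mouth of the round socket in the cover's underside, 11.5 mm across, 12.5 mm deep, at cover x -62, y -82 mm. Not seen from above.
- handle (a point): Middle of the cover's handle: a black bar 116 mm long (along cover y), 14 mm thick (x), 18 mm tall, on two posts at y +-47 mm; 53 mm above the cover's underside, 2 mm in front of its centre. Pinch it across x, midway between the posts; its lower edge is 28 mm above the plate.
- trough: White waste trough, open on top, 49 (x) x 130 (y) x 28 mm, long walls 5 mm thick, 50 g, standing loose on the bench to the left of the base and the cover, some 0.35 m left of the robot; a spare one by the tip box further left (about 0.65 m) stays. Origin: centre of its underside, z up. Grasp it across the 49 mm side, mid-length.
- timer: Bystander, not to be moved: bench timer 68x62x19 mm lying on its back.
- petri_lower: Bystander, not to be moved: closed dish 60 mm across, 15 mm high.
- vial_loose: Bystander, not to be moved: small capped vial 15 mm across, 41 mm high, standing.
- measuring_beaker: Bystander, not to be moved: small beaker 44 mm across, 59 mm high, standing.
- black_marker: Bystander, not to be moved: marker pen 135 mm long, 12 mm thick, lying.
Mind the look-alikes: they are no part of the job. There is more than one size of the trough; the job needs the larger.

How it is judged:
On the way, in this order (a step that is already met when the one before it is completed fails the run):
1. the trough stands level on both rails in the chamber and is let go (x of trough in the frame of trough_seat between -0.012 and 0.012 m and y of trough in the frame of trough_seat between -0.018 and 0.018 m and z of trough in the frame of trough_seat between -0.0025 and 0.0025 m and angle between trough's own z axis and vertical below 0.06 rad and contact force between the fingers and trough below 0.3 N), for 0.2 s.
2. the cover is lifted above the base's rim (height (world z) of cover above 0.065 m), for 0.1 s.
3. the cover has dropped over both pins onto the seal (horizontal distance between cover and cover_seat below 0.004 m and angle between the x axis of cover and the x axis of base, either way round below 0.04 rad and angle between cover's own z axis and vertical below 0.04 rad and z of cover in the frame of cover_seat below 0.0015 m), for 0.2 s.
At the end, for the whole second after the job is handed in: The trough stands level on the rails (within 12 mm of its seat along x, 18 mm along y, 2.5 mm in height); the cover is on both pins (within 4 mm of its seat, level, square with the base) and the gripper still holds it down with the seal squeezed by more than 2 mm (x of trough in the frame of trough_seat between -0.012 and 0.012 m and y of trough in the frame of trough_seat between -0.018 and 0.018 m and z of trough in the frame of trough_seat between -0.0025 and 0.0025 m and angle between trough's own z axis and vertical below 0.06 rad and horizontal distance between cover and cover_seat below 0.004 m and angle between the x axis of cover and the x axis of base, either way round below 0.04 rad and angle between cover's own z axis and vertical below 0.04 rad and z of cover in the frame of cover_seat below -0.0018 m and value of joint seal above 0.002 m and contact force between the fingers and cover above 2 N); the arm keeps its last pose, push and grip.
It fails at once if a bystander is moved by more than 3 cm (distance of any of timer, petri_lower, vial_loose, measuring_beaker, black_marker from where it was at the start of the episode above 0.03 m).
It fails at once if the cover is hammered or forced onto the base with more than 80 N (contact force between cover and base above 80 N).
It also fails if it takes over 58 s, if anything falls off the work surface, if the arm or the gripper's body presses on something with over 40 N, if the wrist force passes 120 N, or if a joint passes its speed limit or range.

## Robot

A 6-joint arm with a two-finger parallel gripper is mounted at the origin on a cart in front of the work surface, level with it; the furniture and walls round the work are solid. World frame = base frame: x ahead of the robot, y to its left, z up, the work surface at z = 0. Lengths are in m, angles in rad, forces in N, time in s.
With the tool pointing down it reaches from about 0.25 to 0.725 m from the base axis. Payload 4 kg.
Tool frame: the origin (TCP) lies at the very end of the fingers, on their centre line; the grasp point (between the pads) lies 19 mm behind it (env.grip_depth is the distance from the TCP to the grasp point, in m); z points along the fingers, y is the line along which they close (so a half turn about z gives the same grasp; the last joint's range is limited). The gripper opens to 85 mm and grips with 20 to 120 N. Pads are 22 mm wide; open, the fingers measure 114 mm over their backs; the gripper's body (76 mm by 85 mm) begins 54 mm behind the grasp point. The pads swing forward as they close: fully open they stand 13 mm farther back than shut.
Start: joints at [-1.32, 0.241, 0.005, 1.335, 0, 1.571], TCP at [0.124, -0.484, 0.231] pointing down, gripper open.
Joint ranges: [-2.72, 2.72], [-1.05, 1.87], [-1.09, 1.28], [-1.99, 2.15], [-1.42, 1.44], [-3.14, 3.14]. Speed limits (rad/s): [2.79, 2.79, 3.14, 3.14, 3.14, 3.14].

## Interface

Orientations are given as a unit quaternion [w, x, y, z].
In Python, from bench import env gives the robot as it stands.
- The arm moves only by the shell command python3 -m pendant 'ROWS' [FORCE]. ROWS is JSON, one flat list of numbers, 5 for each row, row after row: the closure, from 0 (fully open) to 1 (shut), then the shift along the tool's x, y, z in m, then the turn about the tool's z in degrees. A call has exactly 10 rows; each row is the pose to reach, as a shift and turn from the pose commanded when the call began, along the tool's axes at that moment; what a row does not reach only later rows make up. A row lasts 1/12 s, in which the tool goes at most 41.7 mm and 7.16 degrees, less where a joint would pass 70% of its speed; a pose out of reach is approached as far as the arm can. A call with a gripper value outside its range is refused whole. The fingers move at their own pace and stop on an object; FORCE is the grip in N (left out, the last holds). Time passes only in rows, so rows that repeat a pose let the fingers close, or fill a call up. It gives the time, the measured TCP pose, the force, the opening and the grip force at its end, in the units of the state.
- env.get_obs(): the state, without advancing time (a new reading comes with each control period).
- env.snapshot(name): name is "scene" or "side" or "wrist"; returns (picture, depth): 384x512x3 uint8, red, green, blue; 384x512 float32, m along the optical axis (not along the pixel's ray), 0 where there is no reading.
- env.camera_info(name): a dict with "vfov" (degrees; the focal length in pixels is half the picture's height over the tangent of half this angle, whatever the lens; pixels are square), "cx", "cy" (the principal point, pixels), "D" ([k1, k2, p1, p2, k3] as OpenCV has them; the pictures are not rectified), "extrinsics" (4x4, takes a point from camera to world coordinates). Camera axes: x right, y down, z forward; pixel columns grow to the right and rows downward; lengths in m; the calibration is good to about 2 mm. A picture is of the moment at which its call begins: read the wrist's pose just before it. camera_info takes no time and is no camera call; for the wrist camera it gives the pose at the moment of the call.
- env.close_job(): hands the job in; it is judged then, once.
The state is a dict: "time": time; "joint_positions": joint angles; "qd": joint speeds; "tau": joint torques, N m; "ee_pos": TCP position; "orientation": TCP orientation; "contact_force": force on the tool from outside, world axes, zero at the start; "moment": the same for the moment, N m; "gripper_width": finger opening in m; "grip_force": force on a finger pad.
Only numpy, scipy, OpenCV 4.12 (cv2) and the standard library are available. Lean on these libraries where they do the work, as an engineer would, in place of code of your own. Each camera call takes 0.05 s, during which the arm holds its last target. There are 200 camera calls.

## Working session

There is one attempt and no reset: what is moved stays moved. The work goes in short steps, Python scripts to look and compute and a shell command to move; the robot and the scene stay as the last step left them, time stands still between calls to the robot, and variables do not carry over. Pictures are saved under pics/ and viewed, at most 10 in all, crops included, and the job is handed in when it is done.

```bash
ls; mkdir -p pics; cat > h.py <<'E'
import numpy as np, cv2
from bench import env
def K(n):
    c=env.camera_info(n); f=192/np.tan(np.radians(c['vfov'])/2)
    return np.array([[f,0,c['cx']],[0,f,c['cy']],[0,0,1.]]),np.array(c['D'],float),np.array(c['extrinsics'])
def snap(n):
    k=K(n); im,d=env.snapshot(n); return im,d,k
def rays(uv,k):
    p=cv2.undistortPoints(np.array(uv,float).reshape(-1,1,2),k[0],k[1]).reshape(-1,2)
    return np.c_[p,np.ones(len(p))]
def onplane(uv,z,k):
    r=rays(uv,k)@k[2][:3,:3].T; o=k[2][:3,3]
    return o+r*((z-o[2])/r[:,2])[:,None]
def cloud(d,k):
    v,u=np.mgrid[:384,:512]; r=rays(np.c_[u.ravel(),v.ravel()],k)*d.reshape(-1,1)
    return (r@k[2][:3,:3].T+k[2][:3,3]).reshape(384,512,3)
def save(n,im): cv2.imwrite('pics/'+n+'.png',im[:,:,::-1])
E
python3 - <<'E'
from h import *
o=env.get_obs(); print({k:np.round(v,3) for k,v in o.items()})
for n in ('scene','side','wrist'):
    im,d,k=snap(n); save(n+'0',im); np.savez('/tmp/'+n,im=im,d=d); print(n,k[0][0,0],np.round(k[2],3).tolist())
a=cv2.imread('pics/scene0.png');b=cv2.imread('pics/side0.png')
E
```

```text
pics
{'time': np.float64(0.0), 'joint_positions': array([-1.32 ,  0.241,  0.004,  1.335,  0.   ,  1.571]), 'qd': array([ 0.   ,  0.001,  0.001, -0.003,  0.   ,  0.   ]), 'tau': array([-1.0000e-03, -3.7232e+01,  2.5241e+01,  1.7000e-02, -0.0000e+00,
        0.0000e+00]), 'ee_pos': array([ 0.124, -0.484,  0.23 ]), 'orientation': array([-0.001,  0.992,  0.125, -0.   ]), 'contact_force': array([ 0.318,  0.543, -0.666]), 'moment': array([-0.013,  0.045,  0.049]), 'grip_force': np.float64(0.0), 'gripper_width': np.float64(0.085)}
scene 390.5153532062121 [[-0.703, -0.345, 0.622, -0.09], [-0.712, 0.342, -0.614, 0.713], [-0.001, -0.874, -0.486, 0.579], [0.0, 0.0, 0.0, 1.0]]
side 374.5704702540182 [[0.953, -0.084, 0.292, 0.272], [-0.302, -0.343, 0.889, -0.85], [0.026, -0.936, -0.352, 0.437], [0.0, 0.0, 0.0, 1.0]]
wrist 266.89730619071656 [[0.249, -0.932, -0.262, 0.189], [-0.969, -0.24, -0.064, -0.466], [-0.003, 0.27, -0.963, 0.373], [0.0, 0.0, 0.0, 1.0]]
```

View pics/scene0.png

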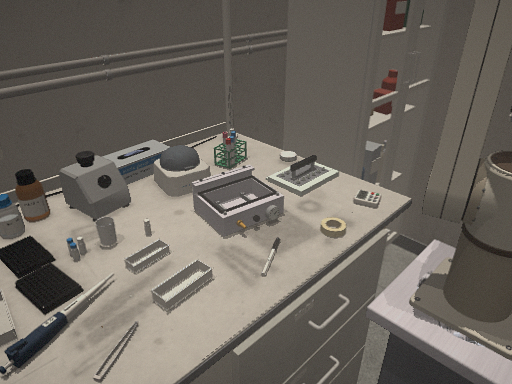

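View pics/side0.png

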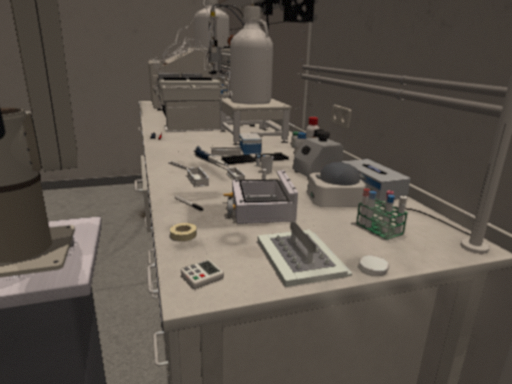

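The scene view shows the base at about (238,203) with its hold-down bar at the rear (left-upper side), and the cover with a black handle at (303,176). Three things could be the trough: a long one at (183,285), a smaller one at (147,255), and the spare cut off at (3,320). (183,285) fits best, as the larger one standing beside the base. The marker is at (271,257) and the timer at (367,199). I'll confirm with an enlarged crop.

```bash
python3 - <<'E'
from h import *
z=np.load('/tmp/scene.npz'); im,d=z['im'],z['d']; k=K('scene'); P=cloud(d,k)
c=im[150:315,135:350]; save('crop1',cv2.resize(c,None,fx=3.7,fy=3.6,interpolation=cv2.INTER_CUBIC))
for uv in [(183,285),(147,255),(238,190),(303,180),(303,162),(205,300),(271,257),(367,199)]: print(uv,np.round(P[uv[1],uv[0]],3))
# heights map: components of points within 5..100mm above bench
for n in ('scene','side'):
    z=np.load('/tmp/%s.npz'%n); k=K(n); P=cloud(z['d'],k); im=z['im']
    m=((P[...,2]>.012)&(P[...,2]<.2)&(z['d']>0)&(P[...,0]>.1)&(P[...,0]<.9)&(abs(P[...,1])<.8)).astype(np.uint8)
    nc,l,s,cc=cv2.connectedComponentsWithStats(m)
    for i in range(1,nc):
        if s[i,4]>120:
            q=P[l==i]; r=cv2.minAreaRect(q[:,:2].astype(np.float32)*1000)
            print(n,s[i],'px',cc[i].round(),'c',np.round(r[0]),'size',np.round(r[1]),'ang',round(r[2],1),'zmax',np.percentile(q[:,2],98).round(3))
E
```

```text
(183, 285) [0.452 0.381 0.002]
(147, 255) [0.593 0.382 0.002]
(238, 190) [0.631 0.056 0.032]
(303, 180) [ 0.55  -0.14   0.022]
(303, 162) [ 0.579 -0.172  0.062]
(205, 300) [0.387 0.374 0.001]
(271, 257) [0.377 0.19  0.012]
(367, 199) [ 0.353 -0.18   0.021]
scene [ 310   77   80   58 2896] px [343. 105.] c [ 768. -704.] size [266. 186.] ang 1.1 zmax 0.196
scene [214 128  33  38 594] px [230. 147.] c [ 842. -105.] size [ 66. 112.] ang 13.9 zmax 0.103
scene [ 154  145  130   88 5799] px [217. 189.] c [686.  93.] size [209. 420.] ang 86.8 zmax 0.113
scene [  65  152   66   90 3235] px [ 98. 192.] c [793. 363.] size [139. 222.] ang 85.3 zmax 0.149
scene [ 268  155   72   38 1314] px [303. 174.] c [ 582. -184.] size [197. 141.] ang 89.0 zmax 0.063
scene [354 190  28  15 294] px [368. 197.] c [ 362. -199.] size [68. 66.] ang 18.1 zmax 0.022
scene [  0 199  24  37 626] px [  9. 219.] c [890. 578.] size [19. 50.] ang 0.8 zmax 0.103
scene [321 217  26  17 292] px [333. 225.] c [348.  -9.] size [63. 62.] ang 7.9 zmax 0.022
scene [   0  235   53   39 1096] px [ 25. 253.] c [786. 588.] size [127.
[... 925 characters left out ...]
. 488.] size [268. 317.] ang 9.3 zmax 0.06
side [186 167  23  17 211] px [198. 175.] c [445. 386.] size [ 50. 134.] ang 5.7 zmax 0.03
side [ 223  167   75   54 2802] px [262. 197.] c [592. 218.] size [439. 189.] ang 80.6 zmax 0.087
side [170 223  27  15 290] px [183. 230.] c [350. -12.] size [64. 63.] ang 81.8 zmax 0.022
side [ 257  222   91   60 2989] px [300. 255.] c [ 584. -183.] size [197. 137.] ang 89.6 zmax 0.063
side [359 255  30  18 379] px [373. 263.] c [ 720. -267.] size [61. 58.] ang 46.0 zmax 0.018
side [181 259  43  27 670] px [201. 271.] c [ 365. -201.] size [68. 65.] ang 19.5 zmax 0.021
side [498 342  14  42 312] px [507. 369.] c [ 640. -628.] size [ 5. 13.] ang 4.3 zmax 0.137
```

View pics/crop1.png

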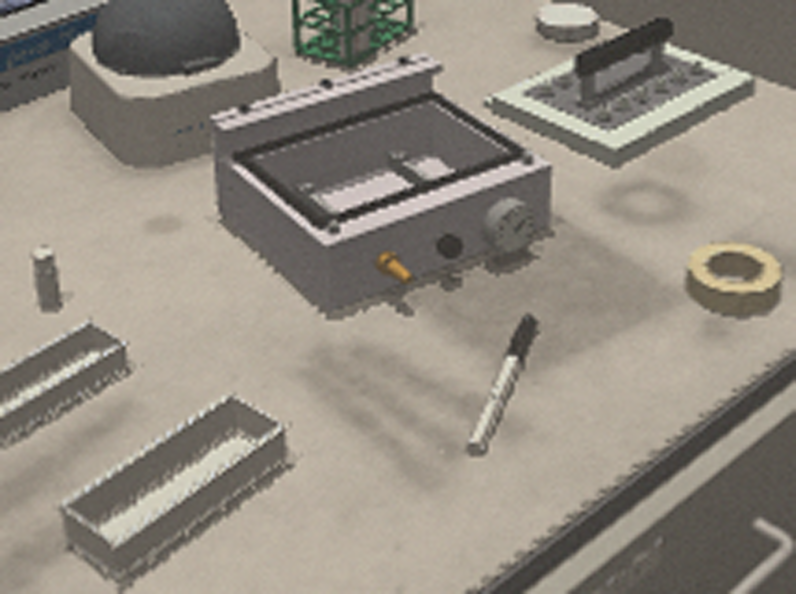

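The crop confirms it: the larger trough is at scene (183,285), measured 52x129 mm and 29 mm high. The smaller one at (147,255) is 42x100 mm, and the spare lies at y≈0.67 m. Next I measure the base rim, cover and handle from both depth views.

```bash
python3 - <<'E'
from h import *
def rect(q):
    r=cv2.boxPoints(cv2.minAreaRect(q[:,:2].astype(np.float32)*1000)); 
    e=[r[1]-r[0],r[2]-r[1]]; e.sort(key=np.linalg.norm)
    a=np.degrees(np.arctan2(e[0][1],e[0][0])); a=(a+90)%180-90
    return 'c',r.mean(0).round(1),'short',np.linalg.norm(e[0]).round(1),'long',np.linalg.norm(e[1]).round(1),'yaw',a.round(2)
def box(P,x0,x1,y0,y1,z0,z1): 
    return (P[...,0]>x0)&(P[...,0]<x1)&(P[...,1]>y0)&(P[...,1]<y1)&(P[...,2]>z0)&(P[...,2]<z1)
for n in ('scene','side'):
    z=np.load('/tmp/%s.npz'%n); k=K(n); P=cloud(z['d'],k); im=z['im'].astype(int)
    for nm,b in dict(trough=(.39,.5,.29,.48,.02,.035),rim=(.45,.8,-.05,.25,.05,.067),baseall=(.45,.75,-.05,.25,.045,.066),bar=(.5,.8,-.05,.2,.079,.087),coverplate=(.45,.7,-.3,-.06,.006,.03),handle=(.45,.7,-.3,-.06,.052,.07)).items():
        m=box(P,*b)
        l=cv2.connectedComponentsWithStats(m.astype(np.uint8),connectivity=8)
        i=1+np.argmax(l[2][1:,4]); q=P[m] if nm in('trough','handle') else P[l[1]==i]
        print(n,nm,len(q),'zmed',np.median(q[:,2]).round(4),*rect(q), 'x',np.percentile(q[:,0],[1,99]).round(3),'y',np.percentile(q[:,1],[1,99]).round(3))
E
```

```text
scene trough 515 zmed 0.0264 c [443.7 386.6] short 51.7 long 128.9 yaw 5.98 x [0.415 0.472] y [0.323 0.45 ]
scene rim 1428 zmed 0.0572 c [584.4  98.9] short 162.4 long 193.8 yaw -9.58 x [0.495 0.672] y [-0.001  0.202]
scene baseall 1678 zmed 0.0566 c [573.2 100.9] short 180.3 long 196.0 yaw -11.03 x [0.484 0.671] y [0.001 0.203]
scene bar 359 zmed 0.0844 c [651.9  87.8] short 28.9 long 190.9 yaw -10.36 x [0.628 0.677] y [-0.005  0.182]
scene coverplate 1226 zmed 0.0176 c [ 586.7 -183.5] short 150.4 long 198.8 yaw -0.86 x [0.513 0.649] y [-0.277 -0.087]
scene handle 142 zmed 0.0601 c [ 585.8 -183.3] short 18.3 long 118.4 yaw -0.87 x [0.578 0.594] y [-0.241 -0.126]
side trough 125 zmed 0.0268 c [444.8 387. ] short 49.8 long 132.6 yaw 5.67 x [0.416 0.472] y [0.32  0.453]
side rim 874 zmed 0.0574 c [585.3  96.3] short 160.3 long 194.0 yaw -8.84 x [0.496 0.662] y [-0.009  0.194]
side baseall 1056 zmed 0.0569 c [585.3  96.3] short 160.3 long 194.0 yaw -8.84 x [0.496 0.661] y [-0.009  0.193]
side bar 183 zmed 0.0852 c [653.3  85.1] short 23.4 long 189.3 yaw -9.22 x [0.628 0.671] y [-0.009  0.175]
side coverplate 2926 zmed 0.0179 c [ 589.4 -183.6] short 149.1 long 196.8 yaw -0.56 x [0.515 0.661] y [-0.28  -0.091]
side handle 267 zmed 0.062 c [ 587.1 -184.7] short 15.2 long 115.9 yaw -0.73 x [0.579 0.593] y [-0.242 -0.13 ]
```

```bash
cat >> h.py <<'E'
from scipy.spatial.transform import Rotation as Ro
def go(x,y,z,yaw=None,o=None):
    """shift in tool axes and turn to bring TCP to x,y,z with tool y at world yaw (mod 180)"""
    o=o or env.get_obs(); q=o['orientation']; R=Ro.from_quat([q[1],q[2],q[3],q[0]]).as_matrix()
    s=R.T@(np.array([x,y,z])-o['ee_pos']); cur=np.degrees(np.arctan2(R[1,1],R[0,1]))
    t=None if yaw is None else -((yaw-cur+90)%180-90)
    print('t',round(float(o['time']),2),'shift mm',(s*1000).round(1),'turn',t if t is None else round(t,1),'yaw_y',round(cur,1),'F',np.round(o['contact_force'],1),'w',round(float(o['gripper_width'])*1e3,1),'j',np.round(o['joint_positions'],2))
E
python3 -m pendant '[0,0.033,-0.024,-0.002,-6.6, 0,0.066,-0.048,-0.004,-13.2, 0,0.098,-0.071,-0.006,-19.8, 0,0.131,-0.095,-0.008,-26.4, 0,0.163,-0.119,-0.01,-33, 0,0.196,-0.143,-0.012,-39.6, 0,0.228,-0.166,-0.014,-46.2, 0,0.261,-0.19,-0.016,-52.8, 0,0.294,-0.214,-0.018,-59.4, 0,0.326,-0.237,-0.02,-66]'
python3 -c "
from h import *
go(.55,.03,.26,-9.6)"
```

```text
time: 0.98
ee_pos: [0.3818, -0.1719, 0.2514]
orientation: [0.0, 0.762, 0.647, 0.0]
contact_force: [0.6, -0.8, 0.1]
gripper_width: 0.0853
grip_force: 0.0
t 0.98 shift mm [226.4 133.4  -8.6] turn 0.3 yaw_y -9.3 F [ 0.6 -0.8  0.1] w 85.3 j [-0.42  0.07 -0.15  1.35 -0.    1.31]
```

```bash

python3 -m pendant '[0,0.03,0.018,-0.001,0, 0,0.06,0.035,-0.002,0, 0,0.09,0.053,-0.003,0, 0,0.12,0.071,-0.005,0, 0,0.15,0.088,-0.006,0, 0,0.18,0.106,-0.007,0, 0,0.21,0.124,-0.008,0, 0,0.226,0.133,-0.009,0, 0,0.226,0.133,-0.009,0, 0,0.226,0.133,-0.009,0]'
python3 - <<'E'
from h import *
go(.55,.03,.26,-9.6)
im,d,k=snap('wrist'); save('w1',im); np.savez('/tmp/w1',im=im,d=d,K=k[0],D=k[1],E=k[2])
E
```

```text
time: 1.82
ee_pos: [0.55, 0.0275, 0.2593]
orientation: [-0.0, 0.763, 0.646, -0.001]
contact_force: [0.5, -0.6, -0.4]
gripper_width: 0.0853
grip_force: 0.0
t 1.82 shift mm [ 2.4 -0.4 -0.7] turn 0.1 yaw_y -9.5 F [ 0.5 -0.6 -0.4] w 85.3 j [ 0.05  0.34  0.21  1.44 -0.    1.79]
```

View pics/w1.png

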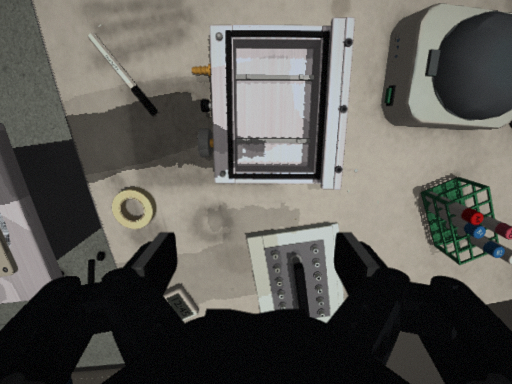

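The wrist view shows the base with its pins at about (219,35) and (222,174), rails at rows 77 and 141, the bar at (343,105), and the cover at (297,270).

```bash
python3 - <<'E'
from h import *
z=np.load('/tmp/w1.npz'); im,d=z['im'],z['d']; k=(z['K'],z['D'],z['E']); P=cloud(d,k)
g=cv2.cvtColor(im,cv2.COLOR_RGB2GRAY)
print('pins rough',onplane([(219,35),(222,174)],.0645,k).round(4).tolist())
for (u,v) in [(219,35),(222,174)]:
    print(g[v-7:v+8,u-9:u+10])
def rect(m):
    q=P[m]; r=cv2.boxPoints(cv2.minAreaRect(q[:,:2].astype(np.float32)*1000)); e=[r[1]-r[0],r[2]-r[1]]; e.sort(key=np.linalg.norm)
    a=np.degrees(np.arctan2(e[0][1],e[0][0])); return r.mean(0).round(1),[np.linalg.norm(x).round(1) for x in e],((a+90)%180-90).round(2),np.median(q[:,2]).round(4)
reg=np.zeros((384,512),bool); reg[15:200,200:360]=1
print('bar',rect(reg&(P[...,2]>.079)&(P[...,2]<.087)&(d>0)))
m=reg&(P[...,2]>.05)&(P[...,2]<.066)&(d>0); print('rim',rect(m))
print('rim+bar',rect(reg&(P[...,2]>.05)&(P[...,2]<.09)&(d>0)))
lo=reg&(P[...,2]>.005)&(P[...,2]<.015); print('floor z',np.median(P[lo][:,2]))
print(P[77,250:300:10].round(3).tolist(),P[141,250:300:10].round(3).tolist())
E
```

```text
pins rough [[0.5331, 0.1924, 0.0645], [0.5049, 0.0314, 0.0645]]
[[169 192 192 190 191 193 193 194 193 192 194 193 192 193 194 194 193 196
  196]
 [168 193 194 191 193 191 193 190 193 194 192 194 193 192 195 194 191 194
  194]
 [168 193 193 193 190 194 193 195 193 193 192 195 194 193 191 138  72  57
   55]
 [168 187 194 193 194 193 194 193 191 189 193 192 197 194 191 111  31  11
   12]
 [168 191 192 191 195 193 176 152 125 124 154 180 191 195 191 101  24   9
   18]
 [163 189 190 191 194 177 132 111 111 110 107 137 178 193 196 103  25  16
   20]
 [163 189 192 193 193 158 105 127 147 140 113 113 163 190 196 104  28  16
   13]
 [154 190 192 193 193 146 102 130 152 149 122 105 125 181 196  99  27  15
   17]
 [152 187 191 193 192 146  90 112 137 131 114 101 117 182 196  99  27  14
   16]
 [148 190 193 195 192 152  99  91 102 100 100  91  93 178 195 105  31  18
   18]
 [148 187 190 191 193 164 102  79  82  87  86  68 114 183 194 103  26  15
   14]
 [143 187 193 193 193 177 117  80  69  65  62  84 159 193 195  99  26  18
   22]
 [141 185 193 192 194 185 163 139 109  93 100 140 183 196 195  9
[... 1319 characters left out ...]
 139 170 199 202 201 201 202 200 197 201 201 200 201 201 200 203 202
  202]]
bar (array([653.4,  88.5], dtype=float32), [np.float32(25.3), np.float32(192.2)], np.float32(-9.7), np.float64(0.0843))
rim (array([577.1, 102.4], dtype=float32), [np.float32(143.5), np.float32(193.1)], np.float32(-9.4), np.float64(0.0568))
rim+bar (array([585.9, 100.6], dtype=float32), [np.float32(162.4), np.float32(193.1)], np.float32(-9.73), np.float64(0.0597))
floor z 0.010134781209660326
[[0.561, 0.146, 0.029], [0.574, 0.145, 0.023], [0.587, 0.142, 0.024], [0.6, 0.14, 0.022], [0.613, 0.138, 0.023]] [[0.546, 0.064, 0.029], [0.56, 0.061, 0.022], [0.574, 0.059, 0.022], [0.588, 0.057, 0.023], [0.602, 0.054, 0.022]]
```

```bash
python3 -c "
from h import *
go(.444,.387,.15,5.9)"
```

```text
t 1.87 shift mm [ 337.8 -163.9  109.7] turn -15.5 yaw_y -9.6 F [ 0.2 -0.5  0.1] w 85.1 j [ 0.05  0.33  0.21  1.44 -0.    1.79]
```

```bash

python3 -m pendant '[0,0.034,-0.017,0.005,-2, 0,0.068,-0.034,0.016,-4, 0,0.103,-0.05,0.027,-6, 0,0.137,-0.067,0.038,-8, 0,0.171,-0.083,0.05,-10, 0,0.205,-0.1,0.062,-12, 0,0.24,-0.117,0.074,-14, 0,0.274,-0.133,0.086,-15.5, 0,0.308,-0.15,0.098,-15.5, 0,0.338,-0.164,0.11,-15.5]'
cat > tr.py <<'E'
from h import *
o=env.get_obs(); im,d,k=snap('wrist'); P=cloud(d,k); save('w2',im)
x,y,z=P[...,0],P[...,1],P[...,2]
m=(x>.39)&(x<.5)&(y>.29)&(y<.48)&(z>.02)&(z<.034)&(d>0)
q=P[m]; r=cv2.boxPoints(cv2.minAreaRect(q[:,:2].astype(np.float32)*1000)); e=[r[1]-r[0],r[2]-r[1]]; e.sort(key=np.linalg.norm)
a=np.degrees(np.arctan2(e[0][1],e[0][0])); a=(a+90)%180-90
c=r.mean(0)/1000; print(len(q),c,[np.linalg.norm(v).round(1) for v in e],a)
go(c[0],c[1],.005,a)
E
python3 tr.py
```

```text
time: 2.7
ee_pos: [0.444, 0.3878, 0.1502]
orientation: [-0.0, 0.67, 0.742, 0.0]
contact_force: [0.9, 0.6, 0.8]
gripper_width: 0.0854
grip_force: 0.0
1482 [0.444158   0.38774487] [np.float32(49.5), np.float32(130.0)] 5.7031937
t 2.75 shift mm [ -5.5   2.8 142.2] turn 0.4 yaw_y 6.1 F [ 1.   3.5 -1.3] w 85.1 j [0.72 0.47 0.11 1.22 0.   2.19]
```

The wrist view agrees with the other two (49.5x130 mm, same centre), so I descend straight down and grasp.

```bash

python3 -m pendant '[0,0,0,0.03,0.4, 0,0.001,0,0.06,0.4, 0,0.001,0,0.09,0.4, 0,0.001,0,0.115,0.4, 0,0.001,0,0.132,0.4, 0,0.001,0,0.145,0.4, 0.3,0.001,0,0.145,0.4, 1,0.001,0,0.145,0.4, 1,0.001,0,0.145,0.4, 1,0.001,0,0.145,0.4]' 25
python3 -c "
from h import *
go(.444,.387,.15,5.9)"
```

```text
time: 3.58
ee_pos: [0.446, 0.3887, 0.0072]
orientation: [0.0, 0.673, 0.74, 0.002]
contact_force: [-0.7, 0.0, 0.3]
gripper_width: 0.0488
grip_force: 26.7
t 3.58 shift mm [  -1.2   -1.8 -142.8] turn -0.5 yaw_y 5.4 F [-0.7  0.   0.3] w 48.8 j [ 0.72  0.6  -0.07  0.9  -0.    2.19]
```

```bash

python3 -m pendant '[1,0,0,-0.03,0, 1,0,0,-0.07,0, 1,0,0,-0.1,0, 1,0,0,-0.12,0, 1,0,0,-0.13,0, 1,0,0,-0.13,0, 1,0,0,-0.13,0, 1,0,0,-0.13,0, 1,0,0,-0.13,0, 1,0,0,-0.13,0]'
python3 -c "
from h import *
go(.5857,.1003,.12,-9.75)"
```

```text
time: 4.42
ee_pos: [0.4439, 0.3876, 0.1334]
orientation: [-0.0, 0.673, 0.74, -0.002]
contact_force: [0.9, -0.4, -1.5]
gripper_width: 0.0487
grip_force: 26.7
t 4.42 shift mm [-299.5  113.8   13.7] turn 15.2 yaw_y 5.5 F [ 0.9 -0.4 -1.5] w 48.7 j [ 0.72  0.48  0.09  1.19 -0.    2.19]
```

```bash

python3 -m pendant '[1,-0.025,0.01,0,2, 1,-0.06,0.023,0,4, 1,-0.097,0.037,0,6, 1,-0.133,0.051,0,8, 1,-0.17,0.065,0,10, 1,-0.207,0.079,0,12, 1,-0.243,0.092,0,14, 1,-0.275,0.105,0,15.2, 1,-0.3,0.114,0.003,15.2, 1,-0.3,0.114,0.003,15.2]'
python3 - <<'E'
from h import *
go(.5857,.1003,.029,-9.75)
im,d,k=snap('wrist'); P=cloud(d,k); save('w3',im)
go(.5857,.1003,.029,-9.75)
z=P[...,2]; m=(z>.14)&(z<.165)&(d>0)&(abs(P[...,0]-.586)<.1)&(abs(P[...,1]-.1)<.1); print(m.sum())
E
```

```text
time: 5.25
ee_pos: [0.5882, 0.0953, 0.1306]
orientation: [0.001, 0.767, 0.642, -0.001]
contact_force: [-0.6, 0.4, -1.1]
gripper_width: 0.0488
grip_force: 26.7
t 5.25 shift mm [  4.7  -3.3 101.6] turn -0.4 yaw_y -10.1 F [-0.6  0.4 -1.1] w 48.8 j [ 0.16  0.49  0.1   1.18 -0.    1.91]
t 5.3 shift mm [  2.4  -1.6 101.7] turn -0.3 yaw_y -10.0 F [-0.4  1.2 -1.2] w 48.8 j [ 0.17  0.49  0.1   1.18 -0.    1.91]
6443
```

View pics/w3.png

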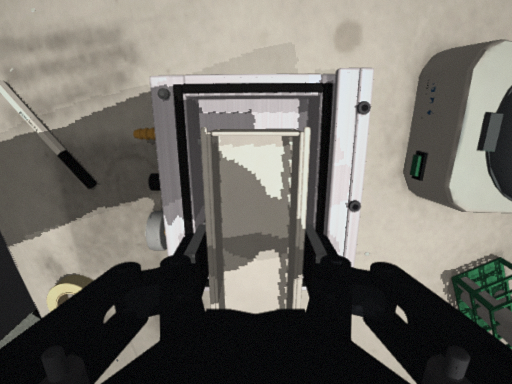

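The trough hangs square in the fingers above the chamber. Its far wall top is at (256,131), side walls at columns 209 and 303, and left pin at (163,93). I'll check its height and position from depth.

```bash
python3 - <<'E'
from h import *
o=env.get_obs(); im,d,k=snap('wrist'); P=cloud(d,k); z=P[...,2]
m=np.zeros(z.shape,bool); m[110:235,195:320]=1
t=m&(z>.11)&(z<.18); q=P[t]; print(t.sum(),np.histogram(z[t],bins=np.arange(.11,.181,.005)))
zt=np.median(q[q[:,2]>np.percentile(q[:,2],60)][:,2]); print('top',zt)
e=P[t&(abs(z-zt)<.004)]; Rb=np.array([[np.cos(np.radians(-9.75)),-np.sin(np.radians(-9.75))],[np.sin(np.radians(-9.75)),np.cos(np.radians(-9.75))]])
b=(e[:,:2]-[.580,.1013])@Rb*1000; print('base-frame x',np.percentile(b[:,0],[1,99]),'y max',np.percentile(b[:,1],99), 'want x -18.5..30.5, y 65')
l=b[b[:,0]<-10]; print('left wall slope', np.polyfit(l[:,1],l[:,0],1) if len(l)>30 else '')
print('pinL',onplane([(163,93)],.0645,k))
go(.5857,.1003,.029,-9.75)
E
```

```text
11222 (array([   0,    0,  527, 6596,  329,  303,  450,  419, 2598,    0,    0,
          0,    0,    0]), array([0.11 , 0.115, 0.12 , 0.125, 0.13 , 0.135, 0.14 , 0.145, 0.15 ,
       0.155, 0.16 , 0.165, 0.17 , 0.175, 0.18 ]))
top 0.15109136452980748
base-frame x [-20.55141496  31.61137991] y max 61.201249210821146 want x -18.5..30.5, y 65
left wall slope [  0.02927923 -16.99187397]
pinL [[0.53224027 0.19469325 0.0645    ]]
t 5.35 shift mm [  0.9  -0.7 101.9] turn -0.1 yaw_y -9.9 F [-0.5  0.2 -0.2] w 49.3 j [0.17 0.49 0.1  1.18 0.   1.91]
```

```bash

python3 -m pendant '[1,0.003,0,0.02,0, 1,0.003,0,0.045,0, 1,0.003,0,0.068,0, 1,0.003,0,0.085,0, 1,0.003,0,0.095,0, 1,0.003,0,0.1,0, 1,0.003,0,0.1,0, 1,0.003,0,0.1,0, 1,0.003,0,0.1,0, 1,0.003,0,0.1,0]'
python3 -c "
from h import *
go(.5857,.1003,.029,-9.75)"
```

```text
time: 6.18
ee_pos: [0.5884, 0.1038, 0.0337]
orientation: [0.001, 0.764, 0.645, 0.001]
contact_force: [-0.8, 0.1, -1.0]
gripper_width: 0.0488
grip_force: 26.7
t 6.18 shift mm [-3.9 -2.   4.6] turn 0.0 yaw_y -9.7 F [-0.8  0.1 -1. ] w 48.8 j [ 0.17  0.58 -0.02  0.97  0.    1.92]
```

```bash

python3 -m pendant '[1,-0.002,-0.001,0.001,0, 1,-0.002,-0.001,0.002,0, 1,-0.002,-0.001,0.003,0, 1,-0.002,-0.001,0.003,0, 1,-0.002,-0.001,0.003,0, 1,-0.002,-0.001,0.003,0, 1,-0.002,-0.001,0.003,0, 1,-0.002,-0.001,0.003,0, 1,-0.002,-0.001,0.003,0, 1,-0.002,-0.001,0.003,0]'
python3 -c "
from h import *
go(.5857,.1003,.029,-9.75)"
```

```text
time: 7.02
ee_pos: [0.5862, 0.1016, 0.0298]
orientation: [0.0, 0.765, 0.645, 0.0]
contact_force: [-0.1, -1.1, 5.5]
gripper_width: 0.0488
grip_force: 27.4
t 7.02 shift mm [-1.3 -0.2  0.8] turn 0.0 yaw_y -9.7 F [-0.1 -1.1  5.5] w 48.8 j [ 0.17  0.58 -0.03  0.96 -0.    1.91]
```

Contact at 5.5 N means it is on the rails. I open a little, then lift straight out.

```bash

python3 -m pendant '[0.33,0,0,0,0, 0.33,0,0,0,0, 0.33,0,0,0,0, 0.33,0,0,-0.01,0, 0.33,0,0,-0.03,0, 0.33,0,0,-0.06,0, 0.33,0,0,-0.09,0, 0.33,0,0,-0.12,0, 0.33,0,0,-0.13,0, 0.33,0,0,-0.13,0]'
python3 - <<'E'
from h import *
go(.5857,.1003,.029,-9.75)
im,d,k=snap('wrist'); P=cloud(d,k); save('w4',im); z=P[...,2]
a=np.radians(-9.75); R=np.array([[np.cos(a),-np.sin(a)],[np.sin(a),np.cos(a)]]); b=(P[...,:2]-[.580,.1013])@R*1000
m=(abs(b[...,0])<45)&(abs(b[...,1])<75)&(z>.042)&(z<.056)&(d>0)
print(m.sum(),'x',np.percentile(b[m][:,0],[1,99]),'want -18.5..30.5','y',np.percentile(b[m][:,1],[1,99]),'z',np.median(z[m]))
E
```

```text
time: 7.85
ee_pos: [0.5889, 0.1023, 0.1637]
orientation: [0.002, 0.764, 0.645, 0.004]
contact_force: [0.1, 0.6, -0.1]
gripper_width: 0.0571
grip_force: 0.0
t 7.85 shift mm [ -2.9  -4.  134.7] turn 0.0 yaw_y -9.7 F [ 0.1  0.6 -0.1] w 57.1 j [0.17 0.46 0.15 1.25 0.   1.91]
1656 x [-20.03577754  29.09849765] want -18.5..30.5 y [-61.95469416  63.76678521] z 0.05098282097509507
```

View pics/w4.png

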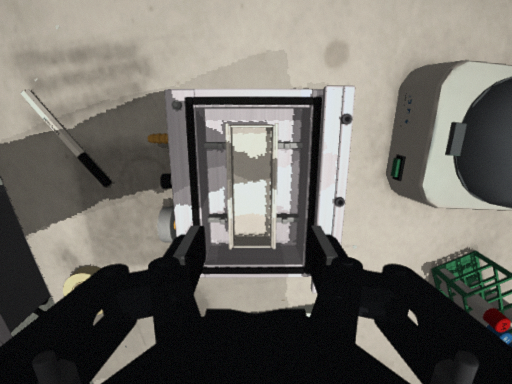

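The trough is seated level, with its top at z 51 mm and within 2 mm of its seat. Now to the cover.

```bash
python3 -c "
from h import *
go(.5865,-.184,.2,-.8)"

```

```text
t 7.9 shift mm [-282.    47.6  -39.2] turn -8.9 yaw_y -9.7 F [ 0.2 -0.4 -0.5] w 57.4 j [0.17 0.46 0.14 1.25 0.   1.91]
```

```bash

python3 -m pendant '[0.33,-0.025,0.004,-0.01,-1, 0.33,-0.06,0.01,-0.02,-2, 0,-0.1,0.017,-0.03,-3, 0,-0.135,0.023,-0.039,-4, 0,-0.17,0.029,-0.039,-5, 0,-0.205,0.035,-0.039,-6, 0,-0.24,0.041,-0.039,-7, 0,-0.267,0.045,-0.039,-8, 0,-0.282,0.048,-0.039,-8.9, 0,-0.282,0.048,-0.039,-8.9]'
python3 - <<'E'
from h import *
go(.5865,-.184,.2,-.8)
im,d,k=snap('wrist'); P=cloud(d,k); save('w5',im); np.savez('/tmp/w5',im=im,d=d,K=k[0],D=k[1],E=k[2])
x,y,z=P[...,0],P[...,1],P[...,2]
m=(x>.48)&(x<.7)&(y>-.3)&(y<-.06)&(z>.004)&(z<.035)&(d>0)
q=P[m]; print(m.sum(),cv2.minAreaRect(q[:,:2].astype(np.float32)*1000))
for y0 in (-.15,-.12,-.1):
  s=(abs(y-y0)<.004)&(d>0)
  print(y0,[(round(a,3),round(float(np.median(z[s&(abs(x-a)<.002)])),4)) for a in list(np.arange(.506,.535,.004))+list(np.arange(.64,.672,.004)) if (s&(abs(x-a)<.002)).any()])
h=(x>.48)&(x<.7)&(y>-.3)&(y<-.06)&(z>.055)&(z<.07)&(d>0); print(h.sum(),cv2.minAreaRect(P[h][:,:2].astype(np.float32)*1000),np.median(z[h]))
E
```

```text
time: 8.73
ee_pos: [0.5842, -0.1878, 0.1952]
orientation: [-0.002, 0.714, 0.7, -0.001]
contact_force: [0.7, 0.5, -1.0]
gripper_width: 0.085
grip_force: 0.0
t 8.73 shift mm [ 3.9  2.2 -4.8] turn -0.3 yaw_y -1.1 F [ 0.7  0.5 -1. ] w 85.0 j [-0.31  0.49  0.27  1.36 -0.    1.28]
16892 ((607.1839599609375, -182.36459350585938), (192.22181701660156, 186.23190307617188), 89.72956085205078)
-0.15 [(np.float64(0.506), -0.0), (np.float64(0.51), 0.0003), (np.float64(0.514), 0.0164), (np.float64(0.518), 0.016), (np.float64(0.522), 0.016), (np.float64(0.526), 0.0159), (np.float64(0.53), 0.0155), (np.float64(0.534), 0.0163), (np.float64(0.64), 0.0162), (np.float64(0.644), 0.0161), (np.float64(0.648), 0.0158), (np.float64(0.652), 0.0072), (np.float64(0.656), 0.0072), (np.float64(0.66), 0.007), (np.float64(0.664), -0.0002), (np.float64(0.668), 0.0002), (np.float64(0.672), 0.0001)]
-0.12 [(np.float64(0.506), 0.0004), (np.float64(0.51), 0.0003), (np.float64(0.514), 0.0159), (np.float64(0.518), 0.0161), (np.float64(0.522), 0.016), (np.float64(0.526), 0.0159), (np.float64(0.53), 0.0164), (np.float64(0.5
[... 190 characters left out ...]
oat64(0.664), 0.0002), (np.float64(0.668), 0.0001), (np.float64(0.672), -0.0002)]
-0.1 [(np.float64(0.506), 0.0), (np.float64(0.51), 0.0003), (np.float64(0.514), 0.0166), (np.float64(0.518), 0.0162), (np.float64(0.522), 0.0162), (np.float64(0.526), 0.016), (np.float64(0.53), 0.0161), (np.float64(0.534), 0.0162), (np.float64(0.64), 0.0162), (np.float64(0.644), 0.0162), (np.float64(0.648), 0.0161), (np.float64(0.652), 0.008), (np.float64(0.656), 0.007), (np.float64(0.66), 0.0075), (np.float64(0.664), 0.0005), (np.float64(0.668), -0.0001), (np.float64(0.672), 0.0003)]
1335 ((586.1077270507812, -181.73428344726562), (114.72533416748047, 13.034262657165527), 89.49674987792969) 0.06184999513557027
```

View pics/w5.png

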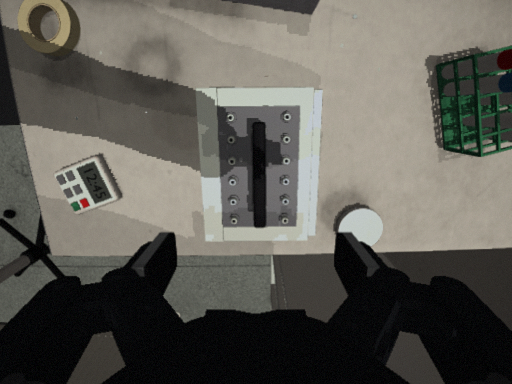

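The cover lies tongue to the rear (+x edge, 7 mm step at x 0.650–0.662). The handle centre is at pixel (259,175), i.e. (0.586,-0.182), with its top at 62 mm as it should be. I grasp it now.

```bash

python3 -m pendant '[0,0.002,0,0.03,0, 0,0.002,0,0.065,0, 0,0.002,0,0.1,0, 0,0.002,0,0.13,0, 0,0.002,0,0.15,0, 0,0.002,0,0.16,0, 0,0.002,0,0.164,0, 0,0.002,0,0.166,0, 0,0.002,0,0.166,0, 0,0.002,0,0.166,0]' 80
python3 -c "
from h import *
go(.586,-.182,.034,-.7)"
```

```text
time: 9.62
ee_pos: [0.587, -0.1824, 0.0339]
orientation: [0.001, 0.712, 0.702, 0.001]
contact_force: [-0.0, -0.6, 0.6]
gripper_width: 0.0852
grip_force: 0.0
t 9.62 shift mm [ 0.4 -1.  -0.1] turn -0.1 yaw_y -0.8 F [-0.  -0.6  0.6] w 85.2 j [-0.3   0.61  0.03  0.99  0.    1.28]
```

```bash

python3 -m pendant '[0.5,0,-0.001,0,0, 0.75,0,-0.001,0,0, 1,0,-0.001,0,0, 1,0,-0.001,0,0, 1,0,-0.001,0,0, 1,0,-0.001,0,0, 1,0,-0.001,0,0, 1,0,-0.001,-0.004,0, 1,0,-0.001,-0.012,0, 1,0,-0.001,-0.02,0]' 80
python3 -c "
from h import *
go(.586,-.182,.054,-.7)"
```

```text
time: 10.45
ee_pos: [0.583, -0.1818, 0.0512]
orientation: [-0.002, 0.712, 0.702, -0.001]
contact_force: [0.2, -1.1, -4.8]
gripper_width: 0.0132
grip_force: 78.2
t 10.45 shift mm [-0.2  3.  -2.8] turn -0.1 yaw_y -0.8 F [ 0.2 -1.1 -4.8] w 13.2 j [-0.3   0.59  0.04  1.03 -0.    1.28]
```

```bash

python3 -m pendant '[1,0,0,-0.02,0, 1,0,0,-0.05,0, 1,0,-0.005,-0.08,0, 1,0.015,-0.01,-0.096,0, 1,0.04,-0.018,-0.096,1, 1,0.07,-0.026,-0.096,2.5, 1,0.105,-0.032,-0.096,4, 1,0.14,-0.038,-0.096,5, 1,0.175,-0.044,-0.096,6, 1,0.205,-0.05,-0.096,7]'
python3 -c "
from h import *
go(.535,.108,.15,-9.75)"
```

```text
time: 11.28
ee_pos: [0.5366, 0.0255, 0.1487]
orientation: [-0.0, 0.754, 0.657, -0.0]
contact_force: [0.1, -1.0, -4.9]
gripper_width: 0.0128
grip_force: 78.5
t 11.28 shift mm [ 81.6 -12.9  -1.3] turn 1.9 yaw_y -7.9 F [ 0.1 -1.  -4.9] w 12.8 j [ 0.05  0.36 -0.05  1.16  0.    1.75]
```

```bash

python3 -m pendant '[1,0.025,-0.004,0,0.5, 1,0.05,-0.008,0,1, 1,0.07,-0.011,0,1.5, 1,0.082,-0.013,0,1.9, 1,0.082,-0.013,0,1.9, 1,0.082,-0.013,0,1.9, 1,0.082,-0.013,0,1.9, 1,0.082,-0.013,0,1.9, 1,0.082,-0.013,0,1.9, 1,0.082,-0.013,0,1.9]'
cat > cv.py <<'E'
import sys
from h import *
zc=float(sys.argv[1]) # expected TCP z
im,d,k=snap('wrist'); P=cloud(d,k); save(sys.argv[2],im); np.savez('/tmp/'+sys.argv[2],im=im,d=d,K=k[0],D=k[1],E=k[2])
go(.578,.1016,.150,-9.75)
a=np.radians(-9.75); R=np.array([[np.cos(a),-np.sin(a)],[np.sin(a),np.cos(a)]]); b=(P[...,:2]-[.580,.1013])@R*1000; z=P[...,2]*1000
u=zc*1000-34
m=(z>u+10)&(z<u+21)&(abs(b[...,0])<150)&(abs(b[...,1])<120)&(d>0)
q=np.c_[b[m],z[m]]
A=np.c_[q[:,:2],np.ones(len(q))]; s=np.abs(q[:,2]-np.median(q[:,2]))<3; co=np.linalg.lstsq(A[s],q[s,2],rcond=None)[0]
print('cover plate top z',np.median(q[:,2]).round(1),'underside',np.median(q[:,2]).round(1)-16,'tilt deg x,y',np.degrees(co[:2]).round(2),'n',len(q))
def edge(sel,ax,fn):
    # boundary line per bin of the other axis
    o=1-ax; out=[]
    for c in np.arange(-90,91,6):
        t=sel[abs(sel[:,o]-c)<3]
        if len(t)>8: out.append((c,fn(t[:,ax])))
    out=np.array(out); 
    if len(out)<3: return None
    p=np.polyfit(out[:,0],out[:,1],1); r=out[:,1]-np.polyval(p,out[:,0]); g=abs(r)<2
    p=np.polyfit(out[g,0],out[g,1],1); return p[1].round(2),np.degrees(p[0]).round(2),len(out)
print('cover rear step',edge(q,0,lambda v:np.percentile(v,99)),'front',edge(q,0,lambda v:np.percentile(v,1)),'left',edge(q,1,lambda v:np.percentile(v,99)))
m=(z>80)&(z<87)&(b[...,0]>50)&(b[...,0]<100)&(abs(b[...,1])<110)&(d>0); t=b[m]
print('bar n',len(t),'front',edge(t,0,lambda v:np.percentile(v,2)),'back',edge(t,0,lambda v:np.percentile(v,98)),'left',np.percentile(t[:,1],99) if len(t) else '')
E
python3 cv.py .15 w6
```

```text
time: 12.12
ee_pos: [0.536, 0.1056, 0.1483]
orientation: [0.0, 0.765, 0.644, -0.0]
contact_force: [0.0, -0.1, -5.3]
gripper_width: 0.0128
grip_force: 78.5
t 12.17 shift mm [ 3.1 42.1 -1.7] turn -0.0 yaw_y -9.8 F [-0.1  0.4 -5.1] w 12.6 j [ 0.19  0.38 -0.02  1.17 -0.    1.94]
cover plate top z 132.1 underside 116.1 tilt deg x,y [ 0.01 -0.33] n 36263
cover rear step (np.float64(15.85), np.float64(0.94), 24) front (np.float64(-116.94), np.float64(0.4), 24) left (np.float64(91.64), np.float64(-0.12), 19)
bar n 6083 front (np.float64(62.74), np.float64(-0.2), 30) back (np.float64(85.4), np.float64(-0.08), 30) left 94.59766469697551
```

View pics/w6.png

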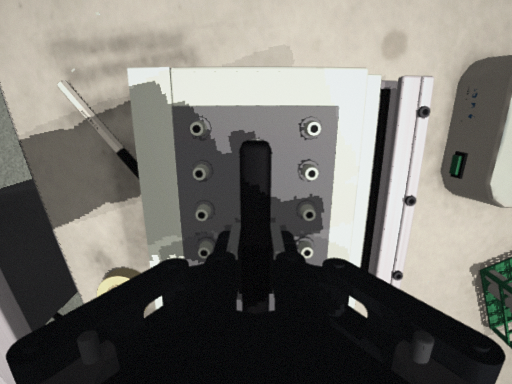

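The cover hangs level and square. Relative to the bar it is about 43.6 mm forward of home and 3 mm to the right. The plate's left edge is at row 67, its tongue at column 373, and the bar at column 410. I lower it to sliding height in front of the bar.

```bash

python3 -m pendant '[1,0.001,0.004,0.01,0, 1,0.002,0.008,0.02,0, 1,0.003,0.012,0.03,0, 1,0.003,0.016,0.038,0, 1,0.003,0.018,0.043,0, 1,0.003,0.018,0.046,0, 1,0.003,0.018,0.047,0, 1,0.003,0.018,0.047,0, 1,0.003,0.018,0.047,0, 1,0.003,0.018,0.047,0]'
python3 cv.py .1 w7
```

```text
time: 13.0
ee_pos: [0.5545, 0.1065, 0.1019]
orientation: [0.0, 0.764, 0.645, 0.001]
contact_force: [-1.3, -0.1, -4.8]
gripper_width: 0.0124
grip_force: 78.4
t 13.05 shift mm [ -0.8  24.  -48. ] turn 0.0 yaw_y -9.7 F [-0.1 -1.1 -4.5] w 12.7 j [ 0.19  0.45 -0.04  1.08 -0.    1.93]
cover plate top z 85.4 underside 69.4 tilt deg x,y [-0.26 -0.1 ] n 42299
cover rear step (np.float64(84.61), np.float64(-0.26), 27) front (np.float64(-96.59), np.float64(-2.09), 27) left (np.float64(95.42), np.float64(-0.58), 29)
bar n 8220 front (np.float64(62.78), np.float64(-0.23), 25) back (np.float64(85.35), np.float64(-0.15), 25) left 94.73465986006545
```

```bash
sed -i 's/^m=(z>u+10)/m=(b[...,0]<57)\&(z>u+10)/' cv.py
cat >> cv.py <<'E'
# edge curves, unbiased: image sub-bins, cover step/tongue
for c in (-60,-30,0,30,60,80):
    s=(abs(b[...,1]-c)<2)&(d>0); f=s&(z>u+10)&(z<u+22)&(b[...,0]<57)
    tg=s&(z>u-4)&(z<u+11)&(b[...,0]<60)&(b[...,0]>0)
    br=s&(z>80)&(z<88)&(b[...,0]>58)
    print(c,'front',b[f][:,0].min().round(1) if f.any() else '','step',b[f][:,0].max().round(1) if f.any() else '','tongue',np.percentile(b[tg][:,0],[3,97]).round(1) if tg.sum()>3 else '','tz',np.median(z[tg]).round(1) if tg.sum()>3 else '','bar',b[br][:,0].min().round(1) if br.any() else '',b[br][:,0].max().round(1) if br.any() else '')
for c in (-20,0,20,40,80):
    s=(abs(b[...,0]-c)<2)&(d>0)&(b[...,1]>50)&(z>min(u+10,80)); print('left at x',c,b[s][:,1].max().round(1) if s.any() else '')
E
python3 cv.py .1 w8
```

```text
t 13.1 shift mm [ -0.8  24.  -48. ] turn 0.0 yaw_y -9.7 F [ 0.9  0.5 -5.7] w 13.0 j [ 0.19  0.45 -0.04  1.08 -0.    1.93]
cover plate top z 85.5 underside 69.5 tilt deg x,y [ 0.07 -0.23] n 33373
cover rear step (np.float64(42.6), np.float64(2.59), 25) front (np.float64(-98.53), np.float64(-0.2), 25) left (np.float64(95.43), np.float64(-0.57), 24)
bar n 8222 front (np.float64(62.8), np.float64(-0.2), 25) back (np.float64(85.34), np.float64(-0.2), 25) left 94.65698471915266
-60 front -100.0 step 45.3 tongue [42.9 46. ] tz 76.0 bar  
-30 front -100.0 step 47.2 tongue [40.4 47.2] tz 75.9 bar 62.1 85.7
0 front -99.6 step 47.7 tongue [39.6 47.7] tz 75.8 bar 62.2 84.9
30 front -99.7 step 46.9 tongue [39.5 46.9] tz 76.0 bar 61.6 86.9
60 front -100.1 step 47.4 tongue [39.2 47.3] tz 76.1 bar 62.3 86.8
80 front -99.8 step 46.8 tongue [39.5 47.3] tz 76.0 bar 62.0 86.7
left at x -20 96.6
left at x 0 96.6
left at x 20 96.2
left at x 40 94.7
left at x 80 96.3
```

The remaining slide is about 25.6 mm back, with y and yaw aligned and the underside 3 mm too high. I lower it and slide most of the way.

```bash

python3 -m pendant '[1,0,0,0.001,0, 1,0,0,0.0028,0, 1,0,0.002,0.0028,0, 1,0,0.005,0.0028,0, 1,0,0.009,0.0028,0, 1,0,0.013,0.0028,0, 1,0,0.017,0.0028,0, 1,0,0.02,0.0028,0, 1,0,0.021,0.0028,0, 1,0,0.021,0.0028,0]'
python3 cv.py .0995 w9
```

```text
time: 13.93
ee_pos: [0.5753, 0.1027, 0.0984]
orientation: [0.0, 0.765, 0.644, 0.0]
contact_force: [0.2, -1.0, -5.3]
gripper_width: 0.013
grip_force: 78.5
t 13.98 shift mm [ -0.6   3.2 -51.7] turn 0.0 yaw_y -9.7 F [-0.3  0.6 -6. ] w 12.9 j [0.18 0.49 0.01 1.09 0.   1.92]
cover plate top z 82.2 underside 66.2 tilt deg x,y [ 0.04 -0.34] n 36157
cover rear step (np.float64(44.56), np.float64(13.11), 24) front (np.float64(-77.36), np.float64(-0.25), 24) left (np.float64(95.6), np.float64(-0.07), 23)
bar n 10259 front (np.float64(55.54), np.float64(-5.62), 25) back (np.float64(85.6), np.float64(-0.35), 25) left 94.86352564643937
-60 front -78.8 step 6.2 tongue  tz  bar 62.2 71.1
-30 front -78.7 step -74.9 tongue  tz  bar 63.6 86.4
0 front -78.6 step 56.7 tongue  tz  bar 62.5 85.0
30 front -78.3 step 56.8 tongue  tz  bar 62.6 86.7
60 front -79.2 step 56.5 tongue  tz  bar 62.0 86.3
80 front -78.9 step 56.9 tongue  tz  bar 62.4 86.8
left at x -20 96.4
left at x 0 96.3
left at x 20 96.4
left at x 40 96.0
left at x 80 96.3
```

```bash

python3 -m pendant '[1,0,0.002,0,0, 1,0,0.0035,0,0, 1,0,0.0044,0,0, 1,0,0.0044,0,0, 1,0,0.0044,0.001,0, 1,0,0.0044,0.002,0, 1,0,0.0044,0.003,0, 1,0,0.0044,0.004,0, 1,0,0.0044,0.004,0, 1,0,0.0044,0.004,0]'
python3 cv.py .0955 w10
```

```text
time: 14.82
ee_pos: [0.5791, 0.102, 0.0944]
orientation: [-0.0, 0.765, 0.645, -0.0]
contact_force: [-0.0, -0.2, -4.7]
gripper_width: 0.0126
grip_force: 78.5
t 14.87 shift mm [ -0.7  -1.1 -55.5] turn 0.0 yaw_y -9.7 F [ 0.6  0.1 -5.7] w 12.3 j [0.17 0.5  0.02 1.09 0.   1.92]
cover plate top z 78.2 underside 62.2 tilt deg x,y [ 0.06 -0.37] n 35093
cover rear step (np.float64(55.59), np.float64(0.28), 25) front (np.float64(-73.04), np.float64(-0.88), 25) left (np.float64(95.61), np.float64(-0.05), 23)
bar n 8397 front (np.float64(63.02), np.float64(-0.27), 26) back (np.float64(85.35), np.float64(0.19), 26) left 94.7037457720617
-60 front -74.9 step 10.0 tongue  tz  bar 66.0 75.0
-30 front -74.8 step -71.8 tongue  tz  bar 70.2 86.6
0 front -74.8 step 56.9 tongue  tz  bar 62.8 86.4
30 front -74.6 step 56.9 tongue  tz  bar 62.4 86.4
60 front -75.1 step 56.8 tongue  tz  bar 61.9 86.0
80 front -74.8 step 56.9 tongue  tz  bar 62.3 85.5
left at x -20 96.2
left at x 0 96.3
left at x 20 96.4
left at x 40 96.1
left at x 80 96.4
```

```bash

python3 -m pendant '[1,0,0,0.0005,0, 1,0,0,0.001,0, 1,0,0,0.0015,0, 1,0,0,0.002,0, 1,0,0,0.0025,0, 1,0,0,0.003,0, 1,0,0,0.003,0, 1,0,0,0.003,0, 1,0,0,0.003,0, 1,0,0,0.003,0]' 100
python3 -c "
from h import *
go(.578,.1016,.09,-9.75)"
python3 -m pendant '[1,0,0,0.0005,0, 1,0,0,0.001,0, 1,0,0,0.0015,0, 1,0,0,0.002,0, 1,0,0,0.0025,0, 1,0,0,0.003,0, 1,0,0,0.0035,0, 1,0,0,0.004,0, 1,0,0,0.004,0, 1,0,0,0.004,0]' 100
python3 cv.py .09 w11
```

```text
time: 15.7
ee_pos: [0.5793, 0.1021, 0.0919]
orientation: [0.0, 0.765, 0.645, 0.0]
contact_force: [-2.5, -0.0, 3.0]
gripper_width: 0.0123
grip_force: 102.0
t 15.7 shift mm [-0.7 -1.2  1.9] turn 0.0 yaw_y -9.7 F [-2.5 -0.   3. ] w 12.3 j [0.17 0.5  0.02 1.08 0.   1.91]
time: 16.53
ee_pos: [0.5794, 0.1021, 0.0891]
orientation: [0.0, 0.765, 0.645, 0.001]
contact_force: [-7.0, -1.0, 10.7]
gripper_width: 0.0125
grip_force: 103.4
t 16.58 shift mm [ -0.7  -1.2 -60.9] turn 0.0 yaw_y -9.7 F [-6.6 -0.2 11.2] w 12.4 j [0.17 0.51 0.01 1.08 0.   1.91]
cover plate top z 72.9 underside 56.900000000000006 tilt deg x,y [ 0.12 -0.37] n 35016
cover rear step (np.float64(55.64), np.float64(0.23), 24) front (np.float64(-73.12), np.float64(-0.45), 24) left (np.float64(95.72), np.float64(-0.04), 22)
bar n 8834 front (np.float64(62.95), np.float64(-0.22), 24) back (np.float64(85.84), np.float64(-0.38), 24) left 94.8143040097328
-60 front -74.3 step 10.3 tongue  tz  bar 69.4 73.2
-30 front -74.6 step -71.1 tongue  tz  bar 75.4 86.8
0 front -74.5 step 56.8 tongue  tz  bar 62.8 85.5
30 front -74.3 step 56.9 tongue  tz  bar 62.7 87.0
60 front -74.9 step 56.9 tongue  tz  bar 62.0 86.4
80 front -74.8 step 57.0 tongue  tz  bar 61.9 86.2
left at x -20 96.4
left at x 0 96.5
left at x 20 96.4
left at x 40 96.2
left at x 80 95.8
```

```bash

python3 -m pendant '[1,0,-0.0005,0.0005,0, 1,0,-0.001,0.001,0, 1,0,-0.001,0.0015,0, 1,0,-0.001,0.002,0, 1,0,-0.001,0.002,0, 1,0,-0.001,0.002,0, 1,0,-0.001,0.002,0, 1,0,-0.001,0.002,0, 1,0,-0.001,0.002,0, 1,0,-0.001,0.002,0]' 100
python3 cv.py .089 w12 | head -4
python3 - <<'E'
from h import *
im,_,_=snap('side'); im2,_,_=snap('scene')
save('fin',np.hstack([cv2.resize(im[140:240,190:330],None,fx=2.8,fy=4),cv2.resize(im2[140:265,160:300],None,fx=2.8,fy=3.2)]))
E
```

```text
time: 17.42
ee_pos: [0.5794, 0.1021, 0.0889]
orientation: [0.001, 0.765, 0.645, 0.002]
contact_force: [-7.2, -1.5, 18.2]
gripper_width: 0.0126
grip_force: 104.5
t 17.47 shift mm [ -0.7  -1.1 -61. ] turn 0.0 yaw_y -9.7 F [-6.3 -2.8 17.3] w 12.5 j [ 0.17  0.5   0.01  1.07 -0.    1.92]
cover plate top z 72.8 underside 56.8 tilt deg x,y [ 0.14 -0.37] n 34758
cover rear step (np.float64(56.36), np.float64(-0.55), 24) front (np.float64(-73.14), np.float64(-0.41), 24) left (np.float64(95.75), np.float64(-0.01), 22)
bar n 8820 front (np.float64(62.88), np.float64(-0.21), 24) back (np.float64(83.16), np.float64(2.78), 24) left 94.83243626880201
```

View pics/fin.png

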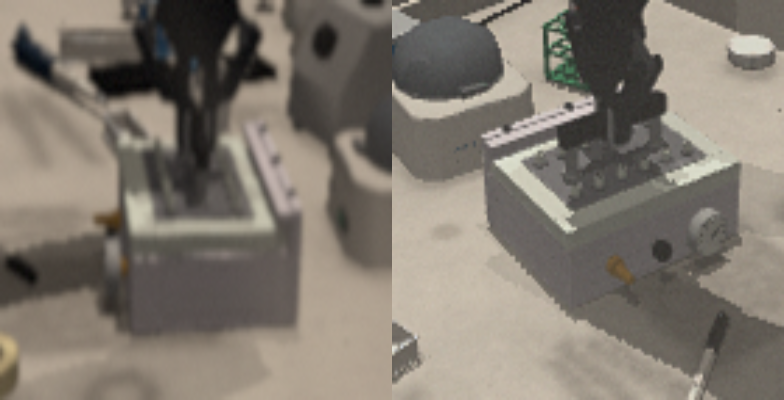

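Both views show the cover lying flat on the base under the bar, and the push rose to 18 N without further travel, so it has met the rim. I hand in.

```bash
python3 -c "
from bench import env
print(env.close_job())"
```

```text
the job is handed in; nothing more can be done
None
```

The job is handed in, with no verdict shown: the larger trough stands level on the rails, and the cover is on both pins under the bar, held down by the gripper at about 18 N with the seal squeezed about 3 mm or more.

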